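Turn the sugar pot's lid to its pin and press it home

TASK

The sugar pot's lid is sitting high because the notch in its edge is not over the pot's locating pin. With a fingertip push the lid round by its fin until the notch meets the pin, then press the lid gently down until it is fully home, and leave it closed. Only push and press: do not lift the lid, and do not disturb the other things on the counter.

Things in the scene. Friction and masses are not known exactly. Their poses are not given: they have to be found in the camera images.
- pot: Cream ceramic sugar pot, 106 mm across, held to the granite by a suction foot (it does not move). Origin under its centre on the granite, z up. Rim at z = 80 mm. A round steel locating pin lies radially across the rim along the pot's +x (see pin).
- pin (a point): Point on top of the steel locating pin, 50 mm from the pot's axis, z = 87.7 mm. The pin is 8 mm thick and lies from 45 to 74 mm from the axis; its outer end, over an 18 mm wide cream ceramic ear, sticks out past the lid's edge and shows from above.
- lid: The pot's loose brown stoneware lid: 108 mm across, 8 mm thick, about 0.36 kg; an 84 mm plug, 24 mm deep, sits in the pot's mouth with 2 mm play, so it turns easily either way (smooth glaze). Origin on its axis at the underside of its rim, z up. Unseated it rests level on the pin and a silicone seal, origin at z = 87.7 mm; seated, with the pin in the notch, at z = 80.7 mm.
- notch (a point): Point in the lid's one notch, 50 mm from the lid's axis along its +x, level with the underside. The notch is cut right through the edge, 15 to 19 mm wide, 12 mm deep. The lid can go down when this point is on the pin's line within about 0.08 rad; at any other angle the pin blocks it.
- fin (a point): Middle of the fin on top of the lid, opposite the notch: 43 mm from the lid's axis along its -x, 15 mm above the lid's origin. The fin is cream, radial, 8 mm thick, from 34 to 52 mm from the axis, and stands 13.8 mm above the lid's flat top. Push it sideways, slowly, to turn the lid.
- lid_top (a point): Middle of the raised pad (36 mm across) at the lid's centre, 12 mm above the lid's origin and 4 mm above its flat top: the place to press. With the notch over the pin the seal still holds the lid up until it is pressed with about 8 N; it then goes down 7 mm to a stop and stays down.
- tub_rack: clear glass storage tub 151 x 111 x 65 mm with a snap lid, standing in the dish rack; origin under its centre; leave alone
- tub_counter: second such glass tub, standing on the granite; origin under its centre; leave alone
- strainer: steel tea strainer, bowl 72 mm across and 26 mm high, handle along its +x to 160 mm, lying beside the pot; origin under the bowl; leave alone
- reamer: wooden citrus reamer 142 mm long, 44 mm thick, lying along its x beside the pot; origin under its middle; leave alone
- mug: white ceramic mug, 80 mm across, 90 mm high; origin under its centre; leave alone
- jar: closed glass jar, 68 mm across, 85 mm high, beyond the pot; origin under its centre; leave alone
- spoon: steel spoon with a wooden handle, 170 mm long, lying on the granite; leave alone

How it is judged:
At the end, for the whole second after the job is handed in: The lid is seated and at rest in the pot: the notch point within 8 mm (seen from above) of the pin point, the lid's origin no more than 82.5 mm above the pot's foot (fully home is 80.7, unseated 87.7), level within 2 degrees, and the robot clear of it (horizontal distance between notch and pin below 0.008 m and z of lid in the frame of pot between 0.078 and 0.0825 m and z of notch in the frame of pot below 0.083 m and angle between lid's own z axis and vertical below 0.035 rad and linear speed of lid below 0.01 m/s and contact force between the fingers and lid below 0.1 N); the robot touches nothing.
It fails at once if the lid is lifted more than 7 mm above where it rested (z of lid in the frame of pot above 0.0947 m).
It fails at once if the lid is tipped more than 15 degrees (angle between lid's own z axis and vertical above 0.26 rad).
It fails at once if the lid is forced: more than 60 N on it from the fingers (contact force between the fingers and lid above 60 N).
It fails at once if a bystander is moved more than 15 mm (distance of any of tub_rack, tub_counter, strainer, reamer, mug, jar, spoon from where it was at the start of the episode above 0.015 m).
It also fails if it takes over 54 s, if anything falls off the work surface, if the arm or the gripper's body presses on something with over 40 N, if the wrist force passes 120 N, or if a joint passes its speed limit or range.

ROBOT

A 6-joint arm with a two-finger parallel gripper is mounted at the origin on the work surface. World frame = base frame: x ahead of the robot, y to its left, z up, the work surface at z = 0. Lengths are in m, angles in rad, forces in N, time in s.
With the tool pointing down it reaches from about 0.25 to 0.775 m from the base axis. Payload 4 kg.
Tool frame: the origin (TCP) lies midway between the tips of the shut fingers; the grasp point (between the pads) lies 19 mm behind it; z points along the fingers, y is the direction in which the jaws open and shut (so a half turn about z gives the same grasp; the last joint's range is limited). The gripper opens to 94 mm and grips with 3 to 60 N. Pads are 16 mm wide; open, the fingers measure 119 mm over their backs; the gripper's body (75 mm by 177 mm) begins 78 mm behind the grasp point.
Start: joints at [-1.307, 0.087, 1.371, -0, 1.684, -0.103], TCP at [0.197, -0.513, 0.206] pointing down, gripper open.
Joint ranges: [-3.1, 3.1], [-0.76, 2.03], [0.27, 2.55], [-1.08, 4.22], [0.17, 2.65], [-2.57, 2.57]. Speed limits (rad/s): [2.79, 2.79, 3.14, 3.14, 3.14, 3.14].

INTERFACE

Orientations are given as [roll, pitch, yaw] about the fixed x, y, z axes, in that order (R = Rz(yaw) Ry(pitch) Rx(roll)).
In Python, from bench import robot gives the robot as it stands.
- The arm moves only by the tool servo_tool, never from a script. Its argument "rows" is a list of rows, each a list of 2 entries, a list of its own where there are three numbers: the shift along the tool's x, y, z normalised to -1 to 1, where 1 is 0.08 m, then the turn about the tool's z normalised to -1 to 1, where 1 is pi/2 rad. A call has 1 to 12 rows; each row is the pose to reach, as a shift and turn from the pose commanded when the call began, along the tool's axes at that moment; what a row does not reach only later rows make up. A row lasts 1/12 s, in which the tool goes at most 41.7 mm and 7.16 degrees, less where a joint would pass 70% of its speed; a pose out of reach is approached as far as the arm can. A call with a number of a shift or a turn outside -1 to 1 is refused whole. A call with a gripper value outside its range is refused whole. "grip" is the closure, from -1 (fully open) to 1 (shut), set as the call begins (left out, the last holds). The fingers move at their own pace and stop on an object; the grip force is fixed at half the most. Time passes only in rows, so rows that repeat a pose let the fingers close. It gives the time, the measured TCP pose, the force and the opening at its end, in the units of the state.
- robot.get_obs(): the state, without advancing time (a new reading comes with each control period).
- robot.snapshot(name): name is "side" or "top"; returns a dict with "pixels" (384x512x3 uint8, red, green, blue), "camera_matrix" (3x3 intrinsics, pixels), "D" ([k1, k2, p1, p2, k3] as OpenCV has them; the pictures are not rectified), "world_from_camera" (4x4, takes a point from camera to world coordinates). Camera axes: x right, y down, z forward; pixel columns grow to the right and rows downward; lengths in m; the calibration is good to about 2 mm. A picture is of the moment at which its call begins. There is no depth.
- robot.close_job(): hands the job in, once; it reports no verdict.
The state is a dict: "time": time; "joint_positions": joint angles; "qvel": joint speeds; "joint_torque": joint torques, N m; "tool_pos": TCP position; "ee_rot": TCP orientation; "wrist_force": force on the tool from outside, world axes, zero at the start; "wrist_torque": the same for the moment, N m; "width": finger opening in m.
Only numpy, scipy, OpenCV 4.12 (cv2) and the standard library are available. Lean on these libraries where they do the work, as an engineer would, in place of code of your own. Each camera call takes 0.05 s, during which the arm holds its last target.

## Working session

There is one attempt and no reset: what is moved stays moved. The work goes in short steps, Python scripts to look and compute and a tool call to move; the robot and the scene stay as the last step left them, time stands still between calls to the robot, and variables do not carry over. Pictures are saved under pics/ and viewed, and the job is handed in when it is done.

Besides the shell and the picture viewer there is one more tool, called after "Call:" as a command line: name --argument value ..., lists and objects as JSON in quotes. servo_tool: Moves the arm, as the interface text tells. Its arguments: {"type":"object","properties":{"rows":{"type":"array"},"grip":{"type":"number"}},"required":["rows"]}

```bash
mkdir -p pics; python3 - <<'E'
from bench import robot
import cv2,numpy as np
o=robot.get_obs();print(o)
for n in("top","side"):
    s=robot.snapshot(n);cv2.imwrite(f"pics/{n}0.png",s["pixels"][:,:,::-1]);print(n,s["camera_matrix"],s["D"],s["world_from_camera"])
    np.savez(f"{n}.npz",K=s["camera_matrix"],D=s["D"],T=s["world_from_camera"])
E
```

```text
{'time': 0.0, 'joint_positions': array([-1.30712289e+00,  8.80138853e-02,  1.37223839e+00, -1.95285339e-05,
        1.68361452e+00, -1.03083815e-01]), 'qvel': array([-0.00072481, -0.00053675, -0.00061447,  0.0013534 , -0.000496  ,
        0.00123101]), 'joint_torque': array([-1.31872865e-03, -3.40191185e+01, -3.02424359e+01,  7.15901772e-02,
        3.32209328e-02, -1.62679712e-04]), 'tool_pos': array([ 0.19707829, -0.51288997,  0.20428006]), 'ee_rot': array([-3.13932858e+00, -2.14706431e-04,  3.66754832e-01]), 'wrist_force': array([-0.0418176 ,  0.31176585,  0.66508847]), 'wrist_torque': array([ 0.00379907, -0.04704077, -0.04920671]), 'width': 0.09425080065452753}
top [[358.56684765   0.         257.18817477]
 [  0.         358.56684765 190.58746837]
 [  0.           0.           1.        ]] [-0.07240455  0.          0.          0.          0.        ] [[ 0.00961429 -0.99038284  0.13801951  0.3931931 ]
 [-0.9996446  -0.01295139 -0.02330079 -0.00199957]
 [ 0.02486424 -0.13774644 -0.99015539  1.00965964]
 [ 0.          0.          0.          1.        ]]
side [[383.32570858   0.         254.22212882]
 [  0.         383.32570858 192.62232105]
 [  0.           0.           1.        ]] [-0.09875336  0.          0.          0.          0.        ] [[-0.89543313 -0.33470423  0.29355169  0.18171534]
 [-0.44478187  0.70100776 -0.55745602  0.67695538]
 [-0.01919913 -0.62973106 -0.77657594  1.0223425 ]
 [ 0.          0.          0.          1.        ]]
```

View pics/top0.png

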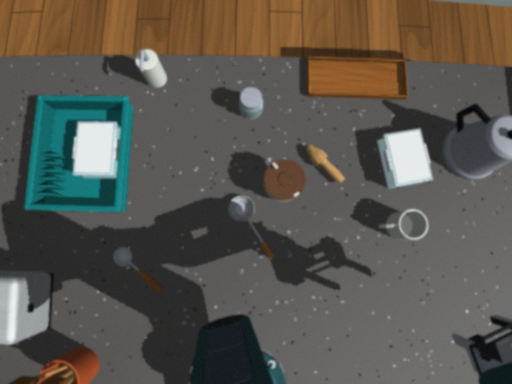

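View pics/side0.png

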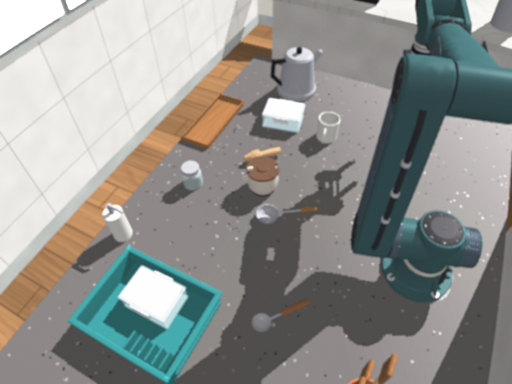

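```bash
python3 - <<'E'
import cv2,numpy as np
a=cv2.imread("pics/top0.png")[135:235,215:355];b=cv2.imread("pics/side0.png")[125:235,220:330]
cv2.imwrite("pics/tz.png",cv2.resize(a,None,fx=5.7,fy=5.7,interpolation=cv2.INTER_CUBIC))
cv2.imwrite("pics/sz.png",cv2.resize(b,None,fx=5.4,fy=5.4,interpolation=cv2.INTER_CUBIC))
E
```

```text
(no output)
```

View pics/tz.png

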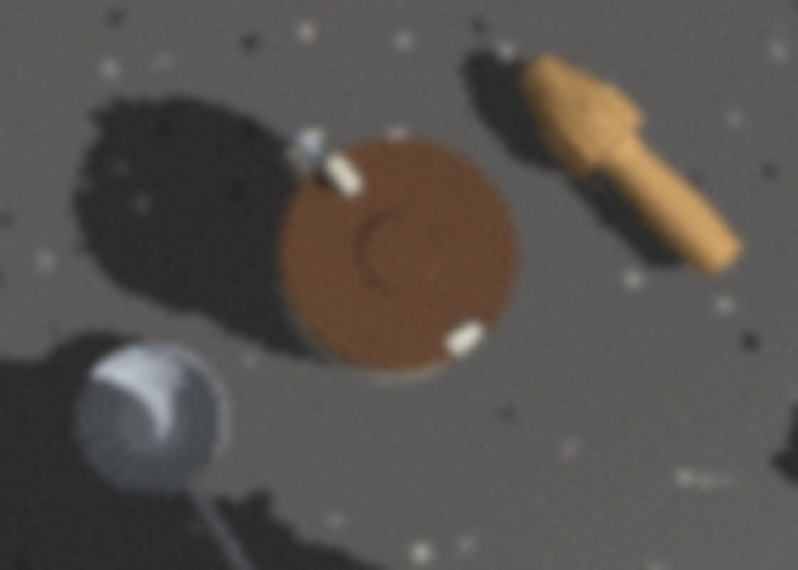

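View pics/sz.png

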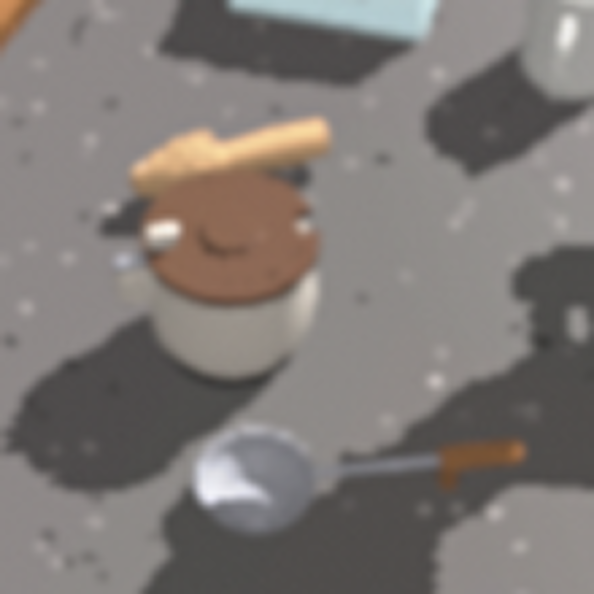

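The lid and pot read clearly. The steel pin is at zoom pixel (308,145) and the radial cream fin is close to it at (343,175). The notch, wider across than it is deep, is on the far side at (463,338). The lid needs nearly half a turn, so I'll compute the poses.

```bash
cat > h.py <<'E'
import cv2,numpy as np
def ray(cam,px,z):
    c=np.load(f"{cam}.npz");u=cv2.undistortPoints(np.array([[px]],float),c["K"],c["D"])[0,0]
    d=c["T"][:3,:3]@np.array([u[0],u[1],1]);p=c["T"][:3,3];return p+d*(z-p[2])/d[2]
def proj(cam,P):
    c=np.load(f"{cam}.npz");T=np.linalg.inv(c["T"]);r,_=cv2.Rodrigues(T[:3,:3])
    return cv2.projectPoints(np.array(P,float).reshape(-1,1,3),r,T[:3,3],c["K"],c["D"])[0][:,0]
def lid(img,cam,ztop,box):
    x0,x1,y0,y1=box;a=img[y0:y1,x0:x1].astype(int)  # BGR
    m=((a[...,2]-a[...,0]>25)&(a[...,2]<190)).astype(np.uint8)
    n,l,st,_=cv2.connectedComponentsWithStats(m);k=1+np.argmax(st[1:,4])
    c=max(cv2.findContours((l==k).astype(np.uint8),0,1)[0],key=cv2.contourArea)
    h=cv2.convexHull(c)[:,0]+[x0,y0]
    W=np.array([ray(cam,p,ztop)[:2] for p in h])
    A=np.c_[2*W,np.ones(len(W))];s=np.linalg.lstsq(A,(W**2).sum(1),rcond=None)[0]
    return s[:2],np.sqrt(s[2]+s[:2]@s[:2])
E
python3 - <<'E'
from h import *
t=cv2.imread("pics/top0.png");s=cv2.imread("pics/side0.png")
c,r=lid(t,"top",.0957,(260,308,155,202));print("lid top",c,r)
c2,r2=lid(s,"side",.0957,(240,285,156,186));print("lid side",c2,r2)
def z(p):return ((p[0]+.5)/5.7-.5+215,(p[1]+.5)/5.7-.5+135)
for n,p,h in(("pin",(308,145),.087),("fin",(343,175),.1095),("notch",(463,338),.085),("notch",(463,338),.09)):
    P=ray("top",z(p),h);d=P[:2]-c;print(n,P,np.hypot(*d),np.degrees(np.arctan2(d[1],d[0])))
def q(p):return ((p[0]+.5)/5.4-.5+220,(p[1]+.5)/5.4-.5+125)
for n,p,h in(("pin",(122,262),.087),("fin",(163,234),.105),("notch",(303,226),.087)):
    P=ray("side",q(p),h);d=P[:2]-c;print("s",n,P,np.hypot(*d),np.degrees(np.arctan2(d[1],d[0])))
# pot outline bottom, bystanders
for n,p in(("strainer",(150,418)),("reamer head",(545,70)),("reamer tail",(725,258))):print(n,ray("top",z(p),.013))
print("jar",ray("top",(251,100),.085),"tub",ray("top",(405,158),.065))
E
```

```text
lid top [ 0.55175979 -0.09396087] 0.053737591912659734
lid side [ 0.5651682  -0.09603862] 0.062133892268998486
pin [ 0.60345812 -0.05305266  0.087     ] 0.06592570213134379 38.35409967416942
fin [ 0.58477149 -0.06764445  0.1095    ] 0.042217610437368824 38.561306027505715
notch [ 0.51470923 -0.12469699  0.085     ] 0.048139938615860654 -140.32183026441558
notch [ 0.51405214 -0.12403352  0.09      ] 0.048231019307934345 -141.42688940171874
s pin [ 0.60760242 -0.05126596  0.087     ] 0.07029405464456763 37.399995736258944
s fin [ 0.58755847 -0.06797514  0.105     ] 0.044235767820388676 35.975331173644314
s notch [ 0.52066278 -0.12558338  0.087     ] 0.04435095153653302 -134.51995037369264
strainer [0.48276858 0.01945998 0.013     ]
reamer head [ 0.66097875 -0.17664571  0.013     ]
reamer tail [ 0.56613768 -0.26610521  0.013     ]
jar [ 0.76982031 -0.00459292  0.085     ] tub [ 0.62103845 -0.43152935  0.065     ]
```

Call:
servo_tool --rows '[[[0.5,-0.26,0],0],[[1,-0.53,0],0],[[1,-0.53,0],0]]' --grip 0.36

```text
time: 0.35
tool_pos: [0.2595, -0.4413, 0.2052]
ee_rot: [-3.139, -0.003, 0.371]
wrist_force: [-0.2, -0.8, -0.2]
width: 0.0777
```

Call:
servo_tool --rows '[[[0.5,-0.26,0],0],[[1,-0.53,0],0],[[1,-0.53,0],0]]'

```text
time: 0.6
tool_pos: [0.319, -0.3729, 0.2053]
ee_rot: [-3.14, -0.003, 0.372]
wrist_force: [0.3, 0.6, -0.0]
width: 0.0576
```

Call:
servo_tool --rows '[[[0.5,-0.26,0],0],[[1,-0.53,0],0],[[1,-0.53,0],0]]'

```text
time: 0.85
tool_pos: [0.3783, -0.3049, 0.2053]
ee_rot: [-3.14, -0.002, 0.372]
wrist_force: [0.0, -0.8, 0.2]
width: 0.0376
```

Call:
servo_tool --rows '[[[0.5,-0.26,0],0],[[1,-0.53,0],0],[[1,-0.53,0],0]]'

```text
time: 1.1
tool_pos: [0.4376, -0.2369, 0.2051]
ee_rot: [-3.14, -0.002, 0.372]
wrist_force: [-0.7, -0.5, -0.2]
width: 0.0304
```

Call:
servo_tool --rows '[[[0.5,-0.26,0],0],[[1,-0.53,0],0],[[1,-0.53,0],0]]'

```text
time: 1.35
tool_pos: [0.4969, -0.1689, 0.2049]
ee_rot: [-3.14, -0.001, 0.372]
wrist_force: [-0.1, -0.6, -0.6]
width: 0.0301
```

Call:
servo_tool --rows '[[[0.5,-0.26,0],0],[[1,-0.53,0],0],[[1,-0.53,0],0],[[1,-0.53,0],-0.1],[[1,-0.53,0],-0.194],[[1,-0.53,0],-0.194],[[1,-0.53,0],-0.194]]'

```text
time: 1.93
tool_pos: [0.5536, -0.1053, 0.205]
ee_rot: [-3.142, 0.002, 0.672]
wrist_force: [-0.3, 0.8, 0.4]
width: 0.0299
```

Call:
servo_tool --rows '[[[0.3,-0.12,0],0],[[0.607,-0.121,0],0],[[0.607,-0.121,0.5],0],[[0.607,-0.121,0.9],0],[[0.607,-0.121,0.9],0],[[0.607,-0.121,0.9],0]]'

```text
time: 2.43
tool_pos: [0.5842, -0.0667, 0.1311]
ee_rot: [-3.137, 0.004, 0.67]
wrist_force: [0.7, 0.6, -0.1]
width: 0.0299
```

```bash
cat > look.py <<'E'
import sys
from bench import robot
from h import *
n=sys.argv[1];o=robot.get_obs();print(o["time"],o["tool_pos"],o["ee_rot"],o["wrist_force"],o["width"])
out=[]
for cam,(x0,y0) in(("top",(240,135)),("side",(215,120))):
    s=robot.snapshot(cam)["pixels"][:,:,::-1];cv2.imwrite(f"pics/{cam}_{n}.png",s)
    out.append(cv2.resize(s[y0:y0+90,x0:x0+90],None,fx=4.4,fy=4.4,interpolation=cv2.INTER_CUBIC))
cv2.imwrite(f"pics/z_{n}.png",np.hstack(out))
E
python3 look.py 1
```

```text
2.4333 [ 0.58416022 -0.0667379   0.13111148] [-3.13736098  0.00427995  0.66969887] [ 0.70951245  0.62098127 -0.12255176] 0.02993415075236085
```

View pics/z_1.png

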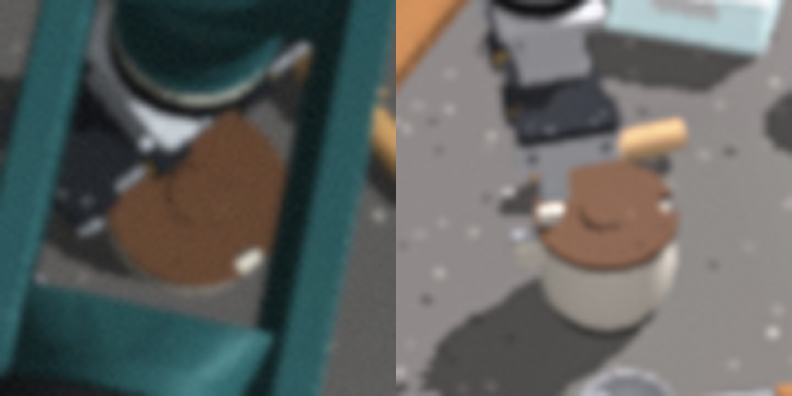

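Side view: the near fingertip ends at about (555,195), just above the fin at (550,212). I'll check by projection that the fin sits between the jaws.

```bash
python3 - <<'E'
from h import *
p=np.array([.5842,-.0667,.1311]);y=.67;ty=np.array([np.sin(y),-np.cos(y),0]);tx=np.array([np.cos(y),np.sin(y),0])
im=cv2.resize(cv2.imread("pics/side_1.png")[120:210,215:305],None,fx=6.6,fy=6.6,interpolation=cv2.INTER_CUBIC)
def dr(P,c):
    q=(proj("side",P)-[215,120]+.5)*6.6
    cv2.polylines(im,[q.astype(int)],True,c,1)
for s in(-1,1):
    dr([p+ty*s*a+tx*b for a,b in((.015,-.008),(.015,.008),(.0275,.008),(.0275,-.008))],(0,255,0))
c=np.array([.5518,-.094,0]);
for a,col in((38.3,(0,0,255)),):
    a=np.radians(a);u=np.array([np.cos(a),np.sin(a),0]);v=np.array([-u[1],u[0],0])
    dr([c+u*r+v*t+[0,0,.1095] for r,t in((.034,-.004),(.052,-.004),(.052,.004),(.034,.004))],col)
    dr([c+u*r+v*t+[0,0,.0877] for r,t in((.054,-.004),(.074,-.004),(.074,.004),(.054,.004))],(255,0,0))
    dr([c-u*r+v*t+[0,0,.0957] for r,t in((.042,-.0085),(.054,-.0085),(.054,.0085),(.042,.0085))],(255,0,255))
cv2.imwrite("pics/ov.png",im)
E
```

```text
(no output)
```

View pics/ov.png

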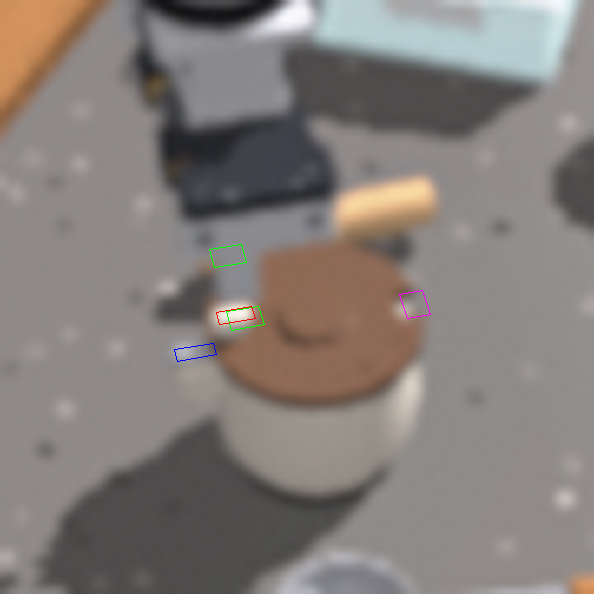

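Call:
servo_tool --rows '[[[0,0,0.1],0],[[0,0,0.18],0],[[0,0,0.24],0],[[0,0,0.28],0],[[0,0,0.28],0]]'

```text
time: 2.95
tool_pos: [0.5855, -0.0659, 0.1101]
ee_rot: [-3.14, 0.001, 0.671]
wrist_force: [-0.8, 0.6, 0.2]
width: 0.03
```

Call:
servo_tool --rows '[[[0,0,0.04],0],[[0,0,0.08],0],[[0,0,0.1],0],[[0,0,0.1],0],[[0,0,0.1],0]]'

```text
time: 3.37
tool_pos: [0.586, -0.066, 0.1029]
ee_rot: [-3.141, 0.0, 0.672]
wrist_force: [0.5, -0.3, -0.1]
width: 0.0299
```

```bash
python3 look.py 2
```

```text
3.3667 [ 0.58600477 -0.06598591  0.1029127 ] [-3.14143197e+00  2.30139921e-04  6.71589360e-01] [ 0.45182832 -0.29957575 -0.05210192] 0.029901903443542797
```

View pics/z_2.png

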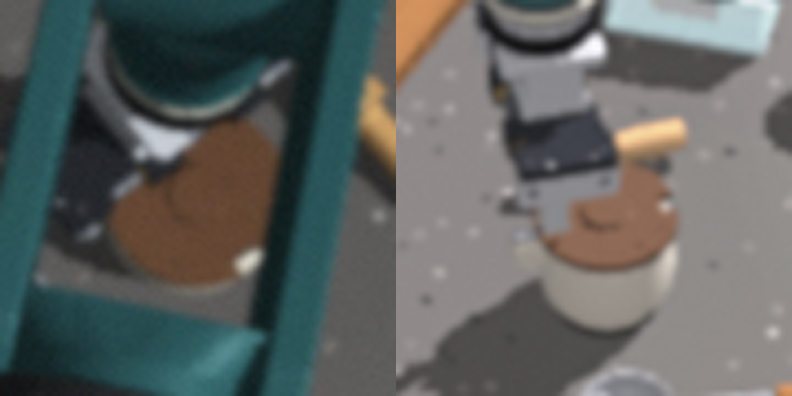

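Call:
servo_tool --rows '[[[0,0,0.03],0],[[0,0,0.03],0],[[0,0,0.03],0],[[0,0,0.03],0]]' --grip 0.74

```text
time: 3.8
tool_pos: [0.5861, -0.066, 0.1006]
ee_rot: [3.142, 0.0, 0.671]
wrist_force: [0.2, 0.4, -0.4]
width: 0.0124
```

```bash
cat > arc.py <<'E'
# arc.py a_start a_end yaw_end n : rows from measured pose
import sys,numpy as np
from bench import robot
o=robot.get_obs();p=o["tool_pos"];yaw=o["ee_rot"][2]
c=np.array([.5518,-.0940]);R=.0435
a0=np.arctan2(*(p[:2]-c)[::-1]);print("t",o["time"],"pos",p,"yaw deg",np.degrees(yaw),"angle",np.degrees(a0),"r",np.hypot(*(p[:2]-c)),"F",o["wrist_force"],"w",o["width"],"q6",o["joint_positions"][5])
if len(sys.argv)>1:
    da,dy,n=float(sys.argv[1]),float(sys.argv[2]),12
    rows=[]
    for k in range(1,n+1):
        a=a0+np.radians(da)*k/n;t=c+R*np.array([np.cos(a),np.sin(a)])-p[:2]
        x=t@[np.cos(yaw),np.sin(yaw)];y=t@[np.sin(yaw),-np.cos(yaw)]
        rows.append([[round(x/.08,2),round(y/.08,2),0],round(-dy*k/n/90,3)])
    print(rows)
E
python3 arc.py 24 23.3
```

```text
t 3.8 pos [ 0.58606819 -0.06601995  0.10063561] yaw deg 38.47269367279614 angle 39.231710628382835 r 0.04424015784955433 F [ 0.19034575  0.43653504 -0.40294347] w 0.012354425895536973 q6 0.691081048641616
[[[np.float64(-0.01), np.float64(-0.02), 0], -0.022], [[np.float64(-0.01), np.float64(-0.04), 0], -0.043], [[np.float64(-0.01), np.float64(-0.06), 0], -0.065], [[np.float64(-0.02), np.float64(-0.08), 0], -0.086], [[np.float64(-0.02), np.float64(-0.09), 0], -0.108], [[np.float64(-0.02), np.float64(-0.11), 0], -0.129], [[np.float64(-0.03), np.float64(-0.13), 0], -0.151], [[np.float64(-0.03), np.float64(-0.15), 0], -0.173], [[np.float64(-0.04), np.float64(-0.17), 0], -0.194], [[np.float64(-0.04), np.float64(-0.19), 0], -0.216], [[np.float64(-0.05), np.float64(-0.2), 0], -0.237], [[np.float64(-0.06), np.float64(-0.22), 0], -0.259]]
```

Call:
servo_tool --rows '[[[-0.01,-0.02,0],-0.022],[[-0.01,-0.04,0],-0.043],[[-0.01,-0.06,0],-0.065],[[-0.02,-0.08,0],-0.086],[[-0.02,-0.09,0],-0.108],[[-0.02,-0.11,0],-0.129],[[-0.03,-0.13,0],-0.151],[[-0.03,-0.15,0],-0.173],[[-0.04,-0.17,0],-0.194],[[-0.04,-0.19,0],-0.216],[[-0.05,-0.2,0],-0.237],[[-0.06,-0.22,0],-0.259]]'

```text
time: 4.8
tool_pos: [0.5718, -0.0553, 0.1008]
ee_rot: [3.14, -0.0, 1.08]
wrist_force: [1.6, -0.8, -0.5]
width: 0.0121
```

```bash
python3 arc.py 24 23.3|sed 's/np.float64(\([^)]*\))/\1/g'; python3 look.py 3
```

```text
t 4.8 pos [ 0.57175729 -0.05532344  0.10082198] yaw deg 61.88148928564847 angle 62.706053674329816 r 0.04352206115557814 F [ 1.60399069 -0.76664655 -0.4922605 ] w 0.012093988513192731 q6 0.2956996400967964
[[[-0.0, -0.02, 0], -0.022], [[-0.0, -0.04, 0], -0.043], [[-0.0, -0.06, 0], -0.065], [[-0.01, -0.08, 0], -0.086], [[-0.01, -0.09, 0], -0.108], [[-0.01, -0.11, 0], -0.129], [[-0.02, -0.13, 0], -0.151], [[-0.02, -0.15, 0], -0.173], [[-0.03, -0.17, 0], -0.194], [[-0.04, -0.19, 0], -0.216], [[-0.04, -0.2, 0], -0.237], [[-0.05, -0.22, 0], -0.259]]
4.8 [ 0.57175729 -0.05532344  0.10082198] [ 3.14045876e+00 -2.07796521e-04  1.08003573e+00] [ 1.60399069 -0.76664655 -0.4922605 ] 0.012093988513192731
```

View pics/z_3.png

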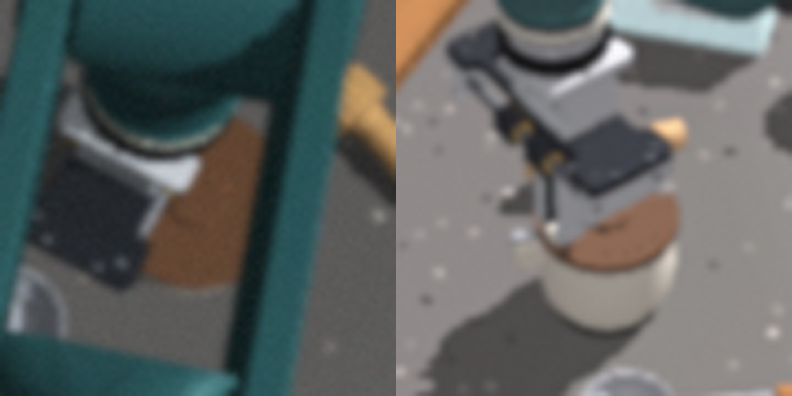

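The notch mark has left its old place at (248,262) and the fin shows between the fingers at (552,228), so the lid is turning with only about 2 N. Continuing round.

Call:
servo_tool --rows '[[[0,-0.02,0],-0.022],[[0,-0.04,0],-0.043],[[0,-0.06,0],-0.065],[[-0.01,-0.08,0],-0.086],[[-0.01,-0.09,0],-0.108],[[-0.01,-0.11,0],-0.129],[[-0.02,-0.13,0],-0.151],[[-0.02,-0.15,0],-0.173],[[-0.03,-0.17,0],-0.194],[[-0.04,-0.19,0],-0.216],[[-0.04,-0.2,0],-0.237],[[-0.05,-0.22,0],-0.259]]'

```text
time: 5.9
tool_pos: [0.5544, -0.0504, 0.1008]
ee_rot: [3.141, -0.0, 1.486]
wrist_force: [0.8, 0.2, -0.6]
width: 0.0122
```

Call:
servo_tool --rows '[[[0,-0.02,0],-0.022],[[0,-0.04,0],-0.043],[[0,-0.06,0],-0.065],[[-0.01,-0.08,0],-0.086],[[-0.01,-0.09,0],-0.108],[[-0.01,-0.11,0],-0.129],[[-0.02,-0.13,0],-0.151],[[-0.02,-0.15,0],-0.173],[[-0.03,-0.17,0],-0.194],[[-0.04,-0.19,0],-0.216],[[-0.04,-0.2,0],-0.237],[[-0.05,-0.22,0],-0.259]]'

```text
time: 6.9
tool_pos: [0.5365, -0.0529, 0.1008]
ee_rot: [3.141, 0.0, 1.893]
wrist_force: [0.9, 0.3, -0.6]
width: 0.0125
```

```bash
python3 arc.py 24 23.3|sed 's/np.float64(\([^)]*\))/\1/g'; python3 look.py 4
```

```text
t 6.9 pos [ 0.53648837 -0.05293848  0.10084237] yaw deg 108.4432173933768 angle 110.45022804242927 r 0.043823445813734103 F [ 0.8739399   0.32514586 -0.55875733] w 0.012476558311442981 q6 -0.5255309531489193
[[[-0.01, -0.02, 0], -0.022], [[-0.01, -0.04, 0], -0.043], [[-0.01, -0.06, 0], -0.065], [[-0.01, -0.08, 0], -0.086], [[-0.02, -0.09, 0], -0.108], [[-0.02, -0.11, 0], -0.129], [[-0.02, -0.13, 0], -0.151], [[-0.03, -0.15, 0], -0.173], [[-0.04, -0.17, 0], -0.194], [[-0.04, -0.18, 0], -0.216], [[-0.05, -0.2, 0], -0.237], [[-0.06, -0.22, 0], -0.259]]
6.9 [ 0.53648837 -0.05293848  0.10084237] [3.14063968e+00 4.08387417e-04 1.89269119e+00] [ 0.8739399   0.32514586 -0.55875733] 0.012476558311442981
```

View pics/z_4.png

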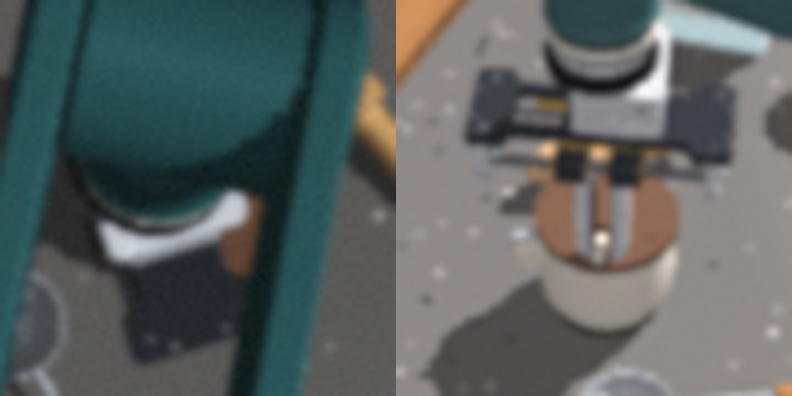

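The fin sits between the fingers at (600,243) and follows along. Three more arcs, then a check.

Call:
servo_tool --rows '[[[-0.01,-0.02,0],-0.022],[[-0.01,-0.04,0],-0.043],[[-0.01,-0.06,0],-0.065],[[-0.01,-0.08,0],-0.086],[[-0.02,-0.09,0],-0.108],[[-0.02,-0.11,0],-0.129],[[-0.02,-0.13,0],-0.151],[[-0.03,-0.15,0],-0.173],[[-0.04,-0.17,0],-0.194],[[-0.04,-0.18,0],-0.216],[[-0.05,-0.2,0],-0.237],[[-0.06,-0.22,0],-0.259]]'

```text
time: 8.0
tool_pos: [0.5213, -0.0628, 0.1008]
ee_rot: [3.141, 0.0, 2.299]
wrist_force: [1.1, 0.5, -0.9]
width: 0.0125
```

Call:
servo_tool --rows '[[[-0.01,-0.02,0],-0.022],[[-0.01,-0.04,0],-0.043],[[-0.01,-0.06,0],-0.065],[[-0.01,-0.08,0],-0.086],[[-0.02,-0.09,0],-0.108],[[-0.02,-0.11,0],-0.129],[[-0.02,-0.13,0],-0.151],[[-0.03,-0.15,0],-0.173],[[-0.04,-0.17,0],-0.194],[[-0.04,-0.18,0],-0.216],[[-0.05,-0.2,0],-0.237],[[-0.06,-0.22,0],-0.259]]'

```text
time: 9.0
tool_pos: [0.5114, -0.078, 0.1008]
ee_rot: [3.141, 0.001, 2.706]
wrist_force: [0.4, 1.3, 0.7]
width: 0.0123
```

```bash
python3 arc.py 24 23.3|sed 's/np.float64(\([^)]*\))/\1/g'
```

```text
t 9.0 pos [ 0.5114251  -0.0779892   0.10084185] yaw deg 155.042222115866 angle 158.36903088708834 r 0.04343360807005971 F [0.42850456 1.30722028 0.74377041] w 0.012318854863658942 q6 -1.3968695435848781
[[[-0.0, -0.02, 0], -0.022], [[-0.0, -0.04, 0], -0.043], [[-0.01, -0.06, 0], -0.065], [[-0.01, -0.08, 0], -0.086], [[-0.01, -0.09, 0], -0.108], [[-0.02, -0.11, 0], -0.129], [[-0.02, -0.13, 0], -0.151], [[-0.03, -0.15, 0], -0.173], [[-0.04, -0.17, 0], -0.194], [[-0.04, -0.18, 0], -0.216], [[-0.05, -0.2, 0], -0.237], [[-0.06, -0.22, 0], -0.259]]
```

Call:
servo_tool --rows '[[[0,-0.02,0],-0.022],[[0,-0.04,0],-0.043],[[-0.01,-0.06,0],-0.065],[[-0.01,-0.08,0],-0.086],[[-0.01,-0.09,0],-0.108],[[-0.02,-0.11,0],-0.129],[[-0.02,-0.13,0],-0.151],[[-0.03,-0.15,0],-0.173],[[-0.04,-0.17,0],-0.194],[[-0.04,-0.18,0],-0.216],[[-0.05,-0.2,0],-0.237],[[-0.06,-0.22,0],-0.259]]'

```text
time: 10.0
tool_pos: [0.5082, -0.0958, 0.1008]
ee_rot: [3.141, 0.001, 3.113]
wrist_force: [0.7, 0.5, -0.3]
width: 0.0119
```

Call:
servo_tool --rows '[[[0,-0.02,0],-0.022],[[0,-0.04,0],-0.043],[[-0.01,-0.06,0],-0.065],[[-0.01,-0.08,0],-0.086],[[-0.01,-0.09,0],-0.108],[[-0.02,-0.11,0],-0.129],[[-0.02,-0.13,0],-0.151],[[-0.03,-0.15,0],-0.173],[[-0.04,-0.17,0],-0.194],[[-0.04,-0.18,0],-0.216],[[-0.05,-0.2,0],-0.237],[[-0.06,-0.22,0],-0.259]]'

```text
time: 11.0
tool_pos: [0.5122, -0.1134, 0.1007]
ee_rot: [3.14, 0.0, -2.763]
wrist_force: [0.6, 1.7, 0.2]
width: 0.0119
```

```bash
python3 arc.py 12 10|sed 's/np.float64(\([^)]*\))/\1/g'; python3 look.py 5
```

```text
t 11.0 pos [ 0.5122342  -0.1134314   0.10072668] yaw deg -158.33672774664709 angle -153.84360625509044 r 0.0440798391240942 F [0.61563158 1.69316293 0.15793463] w 0.01189464508680924 q6 -2.275784882398835
[[[-0.01, -0.01, 0], -0.009], [[-0.01, -0.02, 0], -0.019], [[-0.01, -0.03, 0], -0.028], [[-0.01, -0.04, 0], -0.037], [[-0.01, -0.05, 0], -0.046], [[-0.01, -0.06, 0], -0.056], [[-0.02, -0.07, 0], -0.065], [[-0.02, -0.07, 0], -0.074], [[-0.02, -0.08, 0], -0.083], [[-0.02, -0.09, 0], -0.093], [[-0.03, -0.1, 0], -0.102], [[-0.03, -0.11, 0], -0.111]]
11.0 [ 0.5122342  -0.1134314   0.10072668] [ 3.14043856e+00  3.91252523e-04 -2.76349723e+00] [0.61563158 1.69316293 0.15793463] 0.01189464508680924
```

View pics/z_5.png

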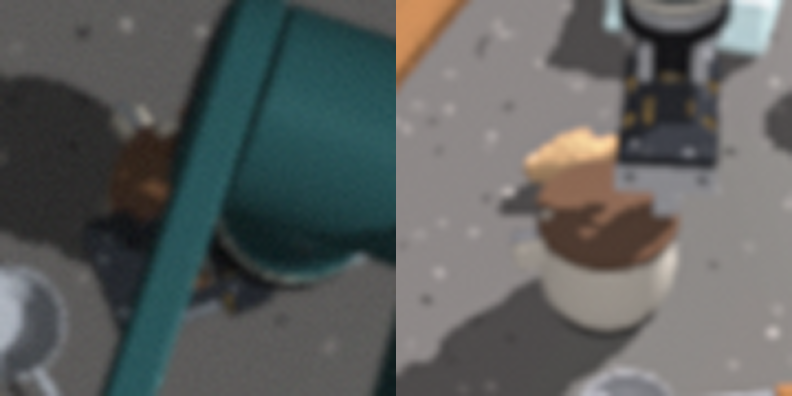

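Call:
servo_tool --rows '[[[-0.01,-0.01,0],-0.009],[[-0.01,-0.02,0],-0.019],[[-0.01,-0.03,0],-0.028],[[-0.01,-0.04,0],-0.037],[[-0.01,-0.05,0],-0.046],[[-0.01,-0.06,0],-0.056],[[-0.02,-0.07,0],-0.065],[[-0.02,-0.07,0],-0.074],[[-0.02,-0.08,0],-0.083],[[-0.02,-0.09,0],-0.093],[[-0.03,-0.1,0],-0.102],[[-0.03,-0.11,0],-0.111]]'

```text
time: 12.1
tool_pos: [0.5176, -0.1214, 0.1006]
ee_rot: [3.141, -0.0, -2.588]
wrist_force: [-0.6, 0.7, 0.2]
width: 0.0123
```

```bash
python3 arc.py 4 2|sed 's/np.float64(\([^)]*\))/\1/g'; python3 look.py 6; python3 - <<'E'
import cv2
a=cv2.imread("pics/top_6.png")[145:195,250:310]
cv2.imwrite("pics/z6b.png",cv2.resize(a,None,fx=10,fy=10,interpolation=cv2.INTER_CUBIC))
E
```

```text
t 12.1 pos [ 0.51762545 -0.12135214  0.10063398] yaw deg -148.2813199190368 angle -141.32741360776816 r 0.04377258235450371 F [-0.57338492  0.65331753  0.16195946] w 0.01234868084277995 q6 -2.4612686455213986
[[[-0.0, -0.0, 0], -0.002], [[-0.0, -0.01, 0], -0.004], [[-0.0, -0.01, 0], -0.006], [[-0.01, -0.01, 0], -0.007], [[-0.01, -0.02, 0], -0.009], [[-0.01, -0.02, 0], -0.011], [[-0.01, -0.02, 0], -0.013], [[-0.01, -0.02, 0], -0.015], [[-0.01, -0.03, 0], -0.017], [[-0.01, -0.03, 0], -0.019], [[-0.01, -0.03, 0], -0.02], [[-0.01, -0.04, 0], -0.022]]
12.1 [ 0.51762545 -0.12135214  0.10063398] [ 3.14145986e+00 -2.18205724e-04 -2.58799725e+00] [-0.57338492  0.65331753  0.16195946] 0.01234868084277995
```

View pics/z6b.png

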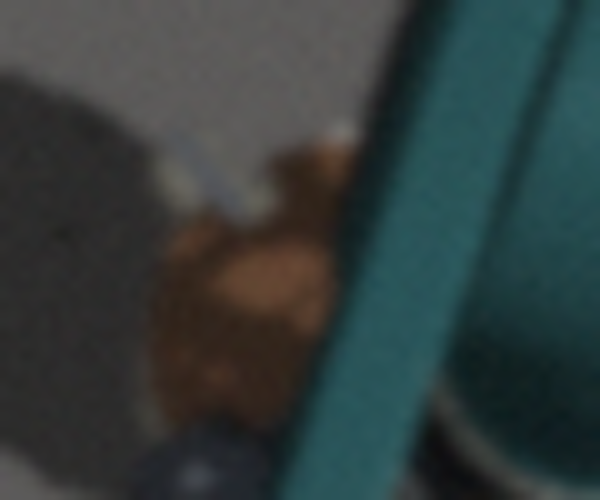

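View pics/z_6.png

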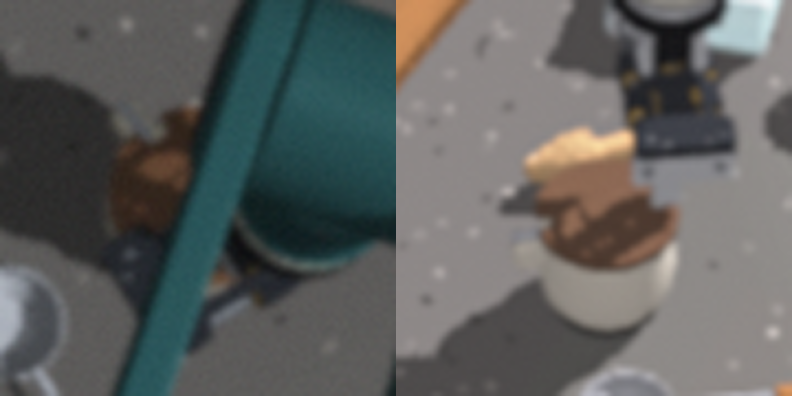

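The notch now sits round the pin in the top zoom: the pin runs (175,135)–(235,215), with the notch edges at about (205,222) and (275,200). It needs 1.5–2° more.

Call:
servo_tool --rows '[[[0,-0.006,0],-0.003],[[0,-0.012,0],-0.006],[[0,-0.018,0],-0.01],[[-0.005,-0.022,0],-0.012],[[-0.005,-0.022,0],-0.012],[[-0.005,-0.022,0],-0.012]]'

```text
time: 12.7
tool_pos: [0.5189, -0.1228, 0.1007]
ee_rot: [-3.141, -0.0, -2.571]
wrist_force: [-1.1, -0.2, -0.0]
width: 0.0121
```

Call:
servo_tool --rows '[[[0,0.02,0],0],[[0,0.02,0],0],[[0,0.02,-0.1],0],[[0,0.02,-0.3],0],[[0,0.02,-0.6],0],[[0,0.02,-0.8],0],[[0,0.02,-0.8],0.08],[[0,0.02,-0.8],0.16],[[0,0.02,-0.8],0.2],[[0,0.02,-0.8],0.2]]'

```text
time: 13.53
tool_pos: [0.5184, -0.1214, 0.1656]
ee_rot: [-3.141, 0.001, -2.886]
wrist_force: [0.6, 0.6, -0.5]
width: 0.0119
```

```bash
python3 arc.py; python3 look.py 7; python3 - <<'E'
import cv2
a=cv2.imread("pics/top_7.png")[145:205,250:322]
cv2.imwrite("pics/z7b.png",cv2.resize(a,None,fx=9,fy=9,interpolation=cv2.INTER_CUBIC))
E
```

```text
t 13.5333 pos [ 0.518366   -0.12142306  0.16563434] yaw deg -165.3393006527013 angle -140.64089364060973 r 0.04324183721291331 F [ 0.56056154  0.63915164 -0.53066248] w 0.011946145898791555 q6 -2.163144694242035
13.5333 [ 0.518366   -0.12142306  0.16563434] [-3.14055918e+00  1.15295450e-03 -2.88571518e+00] [ 0.56056154  0.63915164 -0.53066248] 0.011946145898791555
```

View pics/z7b.png

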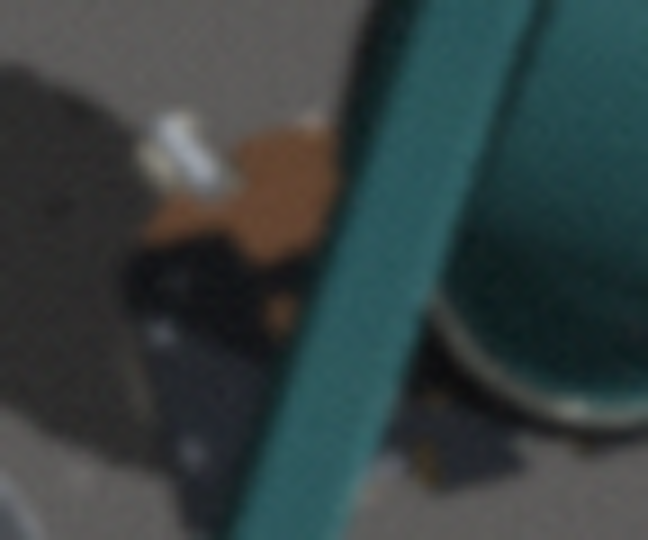

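View pics/z_7.png

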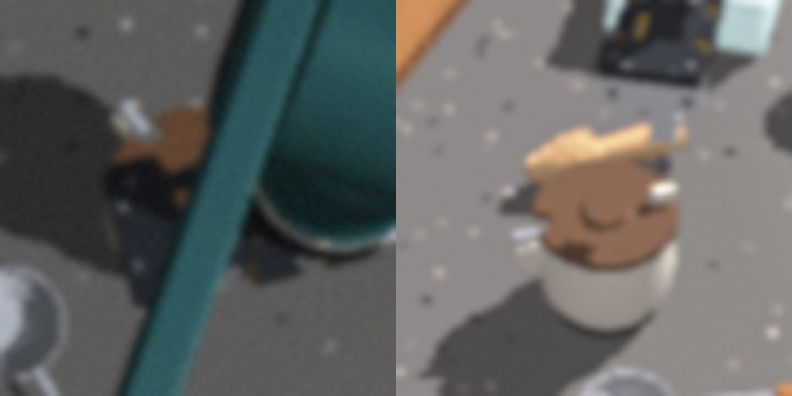

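Call:
servo_tool --rows '[[[-0.25,0.11,0],0],[[-0.49,0.225,0],0],[[-0.49,0.225,0.2],0],[[-0.49,0.225,0.4],0],[[-0.49,0.225,0.6],0],[[-0.49,0.225,0.7],0],[[-0.49,0.225,0.7],0],[[-0.49,0.225,0.7],0]]' --grip 1

```text
time: 14.3
tool_pos: [0.5512, -0.0939, 0.1086]
ee_rot: [3.141, -0.001, -2.884]
wrist_force: [-0.8, -0.1, 0.8]
width: 0.0002
```

```bash
python3 look.py 8; python3 - <<'E'
from h import *
a=cv2.imread("pics/top_8.png")[145:205,250:322]
cv2.imwrite("pics/z8b.png",cv2.resize(a,None,fx=9,fy=9,interpolation=cv2.INTER_CUBIC))
P=ray("side",(275.7,163.2),.1045);d=P[:2]-[.5518,-.094];print(np.degrees(np.arctan2(d[1],d[0])),np.hypot(*d))
s=cv2.imread("pics/side_7.png")[150:180,225:290];cv2.imwrite("pics/z7s.png",cv2.resize(s,None,fx=10,fy=10,interpolation=cv2.INTER_CUBIC))
E
```

```text
14.3 [ 0.55123336 -0.09394702  0.10861563] [ 3.14136133e+00 -5.98046690e-04 -2.88423841e+00] [-0.7609327  -0.14858377  0.84500108] 0.00015947757375865093
-136.5455273294415 0.04334909829274695
```

View pics/z8b.png

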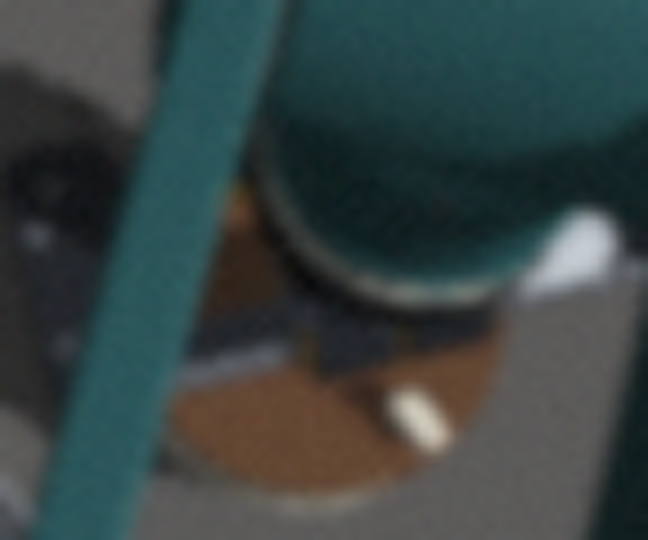

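View pics/z7s.png

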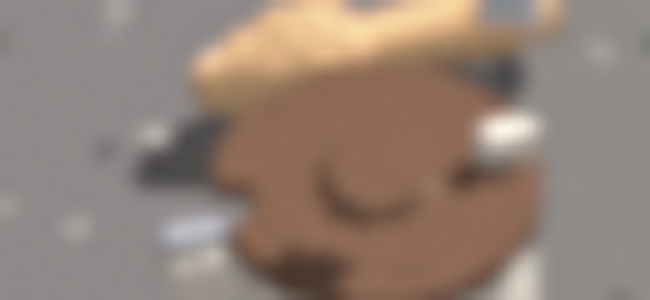

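Top zoom: the fin top is at (420,420). The side zoom shows the notch mouth at about (235,200), with the pin entering at (200,230). I'll compute the fin angle against the pin.

```bash
python3 - <<'E'
from h import *
t=cv2.imread("pics/top_8.png").astype(int)
for p in((388,392),(452,448),(420,420)):
    P=ray("top",((p[0]+.5)/9-.5+250,(p[1]+.5)/9-.5+145),.1095);d=P[:2]-[.5518,-.094];print(np.degrees(np.arctan2(d[1],d[0])),np.hypot(*d))
for n,p,b in(("7",None,None),):
    for p in((165,120),(225,185)):
        P=ray("top",((p[0]+.5)/9-.5+250,(p[1]+.5)/9-.5+145),.0877);d=P[:2]-[.5518,-.094];print("pin",np.degrees(np.arctan2(d[1],d[0])),np.hypot(*d))
# side overlay
s=cv2.resize(cv2.imread("pics/side_7.png")[150:180,225:290],None,fx=10,fy=10,interpolation=cv2.INTER_CUBIC)
c=np.array([.5518,-.094,0])
for ang,col in((38.,(0,255,0)),):
    a=np.radians(ang);u=np.array([np.cos(a),np.sin(a),0]);v=np.array([-u[1],u[0],0])
    for pts in ([c-u*r+v*q+[0,0,.1095] for r,q in((.034,-.004),(.052,-.004),(.052,.004),(.034,.004))],
      [c+u*r+v*q+[0,0,.0957] for r,q in((.042,-.0085),(.054,-.0085),(.054,.0085),(.042,.0085))],
      [c+u*r+v*q+[0,0,.0837] for r,q in((.054,-.004),(.074,-.004),(.074,.004),(.054,.004))],
      [c+.054*np.array([np.cos(k),np.sin(k),0])+[0,0,.0957] for k in np.linspace(0,6.28,60)]):
        cv2.polylines(s,[((proj("side",pts)-[225,150]+.5)*10).astype(int)],True,col,1)
cv2.imwrite("pics/ov7.png",s)
E
```

```text
-142.7298038851947 0.03215094775998117
-137.7362261643615 0.05584560275157473
-139.55970614948856 0.043968219545308905
pin 36.88837870672543 0.0715511464874108
pin 33.61296753370227 0.0457265915095608
```

View pics/ov7.png

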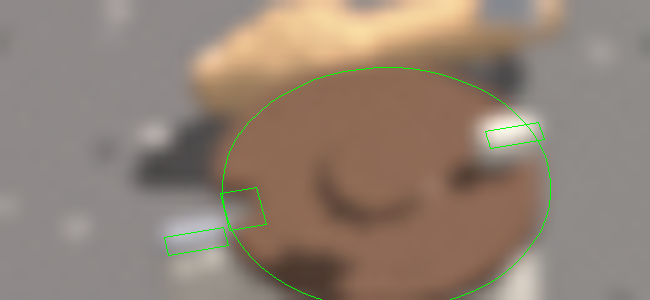

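Call:
servo_tool --rows '[[[0,0,0.03],0],[[0,0,0.06],0],[[0,0,0.08],0],[[0,0,0.09],0],[[0,0,0.1],0],[[0,0,0.11],0],[[0,0,0.11],0]]'

```text
time: 14.98
tool_pos: [0.5514, -0.0939, 0.0999]
ee_rot: [-3.141, 0.0, -2.885]
wrist_force: [0.1, 0.7, 0.5]
width: 0.0005
```

Call:
servo_tool --rows '[[[0,0,0.01],0],[[0,0,0.02],0],[[0,0,0.02],0]]'

```text
time: 15.23
tool_pos: [0.5516, -0.094, 0.0996]
ee_rot: [-3.141, 0.001, -2.885]
wrist_force: [-1.8, 0.1, 5.5]
width: 0.0005
```

Contact at 0.0996 m with 5.5 N, as expected. I'll keep pressing in small steps.

Call:
servo_tool --rows '[[[0,0,0.01],0],[[0,0,0.02],0],[[0,0,0.02],0]]'

```text
time: 15.48
tool_pos: [0.5516, -0.094, 0.0985]
ee_rot: [-3.141, 0.001, -2.885]
wrist_force: [-2.5, 0.7, 7.4]
width: 0.0003
```

Call:
servo_tool --rows '[[[0,0,0.01],0],[[0,0,0.02],0],[[0,0,0.02],0]]'

```text
time: 15.73
tool_pos: [0.5517, -0.094, 0.097]
ee_rot: [-3.141, 0.001, -2.885]
wrist_force: [-2.3, 0.9, 6.8]
width: 0.0006
```

Call:
servo_tool --rows '[[[0,0,0.01],0],[[0,0,0.02],0],[[0,0,0.03],0],[[0,0,0.03],0]]'

```text
time: 16.07
tool_pos: [0.5517, -0.094, 0.0947]
ee_rot: [-3.141, 0.001, -2.885]
wrist_force: [-2.0, 1.0, 7.5]
width: 0.0006
```

Call:
servo_tool --rows '[[[0,0,0.01],0],[[0,0,0.02],0],[[0,0,0.02],0]]'

```text
time: 16.32
tool_pos: [0.5517, -0.094, 0.0931]
ee_rot: [-3.141, 0.001, -2.885]
wrist_force: [-3.1, 1.4, 6.8]
width: 0.0007
```

Call:
servo_tool --rows '[[[0,0,0.01],0],[[0,0,0.02],0],[[0,0,0.02],0],[[0,0,0.02],0]]'

```text
time: 16.65
tool_pos: [0.5518, -0.094, 0.0926]
ee_rot: [-3.14, 0.002, -2.885]
wrist_force: [-4.8, 0.6, 10.5]
width: 0.0008
```

Call:
servo_tool --rows '[[[0,0,0.01],0],[[0,0,0.02],0],[[0,0,0.02],0]]'

```text
time: 16.9
tool_pos: [0.552, -0.094, 0.0925]
ee_rot: [-3.14, 0.003, -2.885]
wrist_force: [-6.1, 1.8, 16.9]
width: 0.0005
```

The lid hit a hard stop at 0.0925 m, 7.1 mm below first contact, with force now rising, so it is home. I'll retreat straight up and check.

Call:
servo_tool --rows '[[[0,0,-0.05],0],[[0,0,-0.15],0],[[0,0,-0.4],0],[[0,0,-0.8],0],[[0,0,-1],0],[[0,0,-1],0]]'

```text
time: 17.4
tool_pos: [0.5539, -0.0946, 0.1728]
ee_rot: [-3.137, 0.008, -2.885]
wrist_force: [-0.4, -0.1, 1.1]
width: 0.0004
```

Call:
servo_tool --rows '[[[0.5,0,-0.2],0],[[1,0,-0.4],0],[[1,0,-0.6],0],[[1,0,-0.6],0]]'

```text
time: 17.73
tool_pos: [0.4736, -0.1149, 0.2177]
ee_rot: [-3.139, 0.003, -2.886]
wrist_force: [0.1, -0.2, 0.0]
width: 0.0005
```

Call:
servo_tool --rows '[[[0.5,0.5,0],0],[[1,0.9,0],0],[[1,0.9,0],0],[[1,0.9,0],0],[[1,0.9,0],0]]'

```text
time: 18.15
tool_pos: [0.3784, -0.0645, 0.2149]
ee_rot: [-3.141, 0.0, -2.884]
wrist_force: [-0.2, 0.8, -0.8]
width: -0.0002
```

Call:
servo_tool --rows '[[[0.5,0.5,0],0],[[1,0.9,0],0],[[1,0.9,0],0],[[1,0.9,0],0],[[1,0.9,0],0]]'

```text
time: 18.57
tool_pos: [0.2837, -0.0157, 0.2158]
ee_rot: [-3.141, 0.001, -2.884]
wrist_force: [-0.1, 0.3, -0.8]
width: 0.0008
```

```bash
python3 look.py 9
```

```text
18.5667 [ 0.28369335 -0.01573041  0.21577694] [-3.14064463e+00  1.42361383e-03 -2.88401632e+00] [-0.11103692  0.28132858 -0.83529217] 0.0007950301650896071
```

View pics/z_9.png

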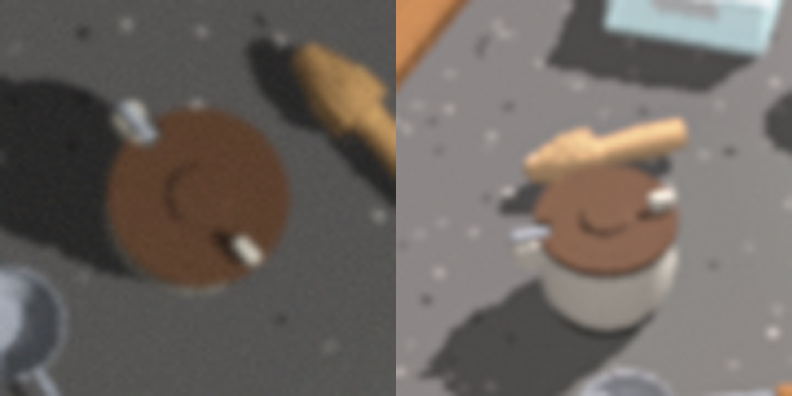

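View pics/top_9.png

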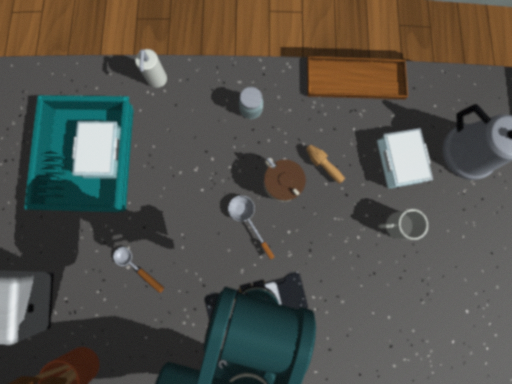

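Top zoom: the pin, (120,108)–(155,138), reaches inside the lid's edge through the notch, and the fin is opposite at (248,250). Everything else is where it was at the start. One check of the lid's height and level from the side view.

```bash
python3 - <<'E'
import cv2,numpy as np
g=lambda f:cv2.imread(f"pics/{f}.png")
A,B=g("side0"),g("side_9")
for x in(252,258,264,270):
    r=[]
    for I in(A,B):
        c=I[170:195,x].astype(int);d=c[:,2]-c[:,0]
        th=(d[:4].mean()+d[-5:].mean())/2;k=np.where(d<th)[0][0];r.append(170+k-1+(d[k-1]-th)/(d[k-1]-d[k]))
    print(x,np.round(r,2),round(r[1]-r[0],2))
D=cv2.absdiff(g("top0"),g("top_9")).max(2)
for n,(x,y,w) in dict(jar=(251,102,14),tub=(405,158,28),mug=(410,224,18),reamer=(326,164,22),rack=(95,150,25),strainer=(240,208,14),spoon=(150,278,14)).items():print(n,cv2.phaseCorrelate(*[np.float32(cv2.cvtColor(I[y-w:y+w,x-w:x+w],6)) for I in(g("top0"),g("top_9"))])[0])
E
```

```text
252 [178.33 179.2 ] 0.87
258 [180.41 181.65] 1.24
264 [180.66 181.73] 1.08
270 [179.26 180.48] 1.23
jar (0.08124135654159481, 0.030805339980478408)
tub (-0.030974745592757813, 0.009998967159603467)
mug (0.012955409005925844, 0.08249609170902517)
reamer (0.5139380095801016, 0.4923843650667443)
rack (-0.02158474003901034, -0.07393897244527992)
strainer (0.4175423693228968, 0.6327625971511441)
spoon (-3.7082389002099596, -6.298637764617119)
```

```bash
python3 - <<'E'
from h import *
for f in("side_7","side_9"):
    a=cv2.imread(f"pics/{f}.png")[155:175,266:288].astype(float)
    w=np.clip(a[...,0]-130,0,None);y,x=np.mgrid[155:175,266:288];
    m=(x>270)&(x<281)&(y>159)&(y<170);w=w*m;print(f,(w*x).sum()/w.sum(),(w*y).sum()/w.sum(),w.max())
c=np.array([.5518,-.094]);P=[c[0]-.034,c[1]-.027]
print(proj("side",[[*P,.1045],[*P,.0975]]))
c2,r=lid(cv2.imread("pics/top_9.png"),"top",.0887,(260,308,155,202));print(c2,r)
E
```

```text
side_7 275.90188679245284 162.54943396226415 93.0
side_9 275.833064516129 163.78145161290323 89.0
[[276.0495377  164.0050903 ]
 [275.99751954 165.46495327]]
[ 0.5521753  -0.09527929] 0.0533684571939304
```

The fin dropped about 6 mm in the image, where 7 mm is expected. That is within pixel error but close to the limit. There is plenty of time, so I'll touch the pad again to check that it stayed down.

Call:
servo_tool --rows '[[[-0.5,-0.5,0],0],[[-1,-0.9,0],0],[[-1,-0.9,0],0],[[-1,-0.9,0],0]]'

```text
time: 19.0
tool_pos: [0.3821, -0.0674, 0.2138]
ee_rot: [3.14, -0.003, -2.887]
wrist_force: [-0.5, -0.1, 0.4]
width: 0.0007
```

Call:
servo_tool --rows '[[[-0.5,-0.5,0],0],[[-1,-0.9,0],0],[[-1,-0.9,0],0],[[-1,-0.9,0],0]]'

```text
time: 19.33
tool_pos: [0.4772, -0.1166, 0.213]
ee_rot: [3.14, -0.003, -2.887]
wrist_force: [-0.5, 0.4, 0.1]
width: 0.0007
```

Call:
servo_tool --rows '[[[-0.5,0,0],0],[[-1,0,0],0],[[-1,0,0.3],0],[[-1,0,0.6],0],[[-1,0,0.6],0]]'

```text
time: 19.75
tool_pos: [0.5488, -0.0929, 0.1609]
ee_rot: [3.135, -0.011, -2.884]
wrist_force: [-0.6, 0.8, -0.6]
width: 0.0003
```

Call:
servo_tool --rows '[[[0,0,0.3],0],[[0,0,0.6],0],[[0,0,0.7],0],[[0,0,0.8],0],[[0,0,0.8],0],[[0,0,0.8],0]]'

```text
time: 20.25
tool_pos: [0.5518, -0.0941, 0.105]
ee_rot: [-3.141, 0.001, -2.885]
wrist_force: [-0.9, 0.1, -0.3]
width: 0.0005
```

Call:
servo_tool --rows '[[[0,0,0.04],0],[[0,0,0.08],0],[[0,0,0.11],0],[[0,0,0.13],0],[[0,0,0.13],0]]'

```text
time: 20.67
tool_pos: [0.5512, -0.0938, 0.0932]
ee_rot: [3.141, -0.0, -2.885]
wrist_force: [-0.5, -0.3, 0.3]
width: 0.0005
```

Call:
servo_tool --rows '[[[0,0,0.01],0],[[0,0,0.02],0],[[0,0,0.02],0],[[0,0,0.02],0]]'

```text
time: 21.0
tool_pos: [0.5515, -0.094, 0.0927]
ee_rot: [-3.141, 0.001, -2.885]
wrist_force: [-1.8, -0.1, 4.8]
width: 0.0004
```

Call:
servo_tool --rows '[[[0,0,0.01],0],[[0,0,0.02],0],[[0,0,0.02],0]]'

```text
time: 21.25
tool_pos: [0.5517, -0.094, 0.0926]
ee_rot: [-3.141, 0.001, -2.885]
wrist_force: [-4.8, 0.7, 9.5]
width: 0.0006
```

There was no contact until 0.0927 m, so the lid stayed fully home. Retreating and handing in.

Call:
servo_tool --rows '[[[0,0,-0.05],0],[[0,0,-0.15],0],[[0,0,-0.4],0],[[0,0,-0.8],0],[[0,0,-1],0],[[0,0,-1],0],[[0,0,-1],0],[[0,0,-1],0]]'

```text
time: 21.92
tool_pos: [0.5507, -0.0937, 0.1685]
ee_rot: [3.14, -0.002, -2.885]
wrist_force: [0.1, -1.2, -0.4]
width: 0.0001
```

```bash
python3 look.py 10; python3 -c "
from bench import robot
print(robot.close_job())"
```

```text
21.9167 [ 0.55067501 -0.09370119  0.16849467] [ 3.14035433e+00 -2.29007784e-03 -2.88469779e+00] [ 0.0842834  -1.22378894 -0.39059412] 0.00014086783914821812
the job is handed in; nothing more can be done
None
```

View pics/z_10.png

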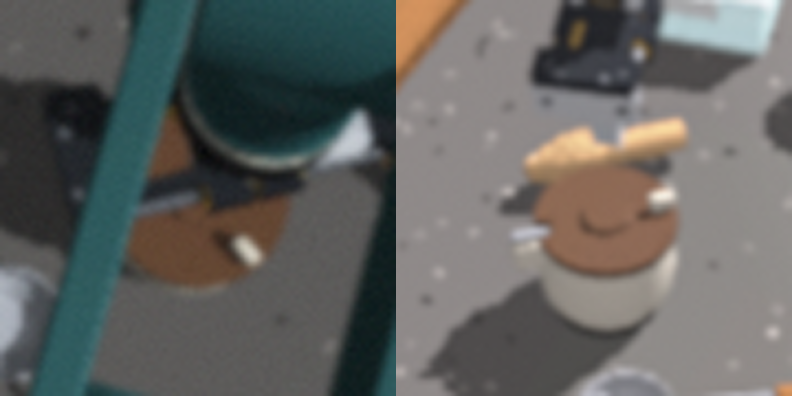

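The lid is seated with its notch over the pin, and I handed the job in at about 22 s with the gripper some 75 mm above it. I pushed the fin about 180° counter-clockwise with a fingertip, using about 2 N. I then pressed the centre pad, and the lid went down 7.1 mm at about 7 N to a hard stop, where I stopped at about 18 N.

**Lid height:** a second light touch met the pad at 0.0927 m, the seated height, so it stayed down. The side-camera estimate of the drop was lower, about 6 mm against the 7 mm expected. That is within pixel error, so I trusted the touch.

**Notch and pin:** the pictures show the pin inside the notch. My rough image angles put the fin up to about 3° past ideal before the press, but the lid still went fully down.

**Other objects:** by eye, everything on the counter looks unmoved between the first picture and the one after pressing. An automatic image comparison agreed for the jar, counter tub, mug and rack tub. It gave about half a pixel or more for the reamer and strainer, and a spurious several pixels for the spoon. I put those down to the arm's shadow.

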